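# Reset a locked speed knob on a tube mixer

## Robot

A 6-joint arm with a two-finger parallel gripper is mounted at the origin on the work surface. World frame = base frame: x ahead of the robot, y to its left, z up, the work surface at z = 0. Lengths are in m, angles in rad, forces in N, time in s.
With the tool pointing down it reaches from about 0.4 to 0.825 m from the base axis. Payload 7 kg.
Tool frame: the origin (TCP) lies at the centre of the arm's flange, where the gripper is bolted on; the fingertips stand 178 mm ahead of it and the grasp point (between the pads) lies ahead of it (tcp_to_grasp is the z of the grasp point in the tool frame, in m); z points along the fingers, x is the direction in which the jaws open and shut, and the axes are right-handed (so a half turn about z gives the same grasp; the last joint's range is limited). The gripper opens to 88 mm and grips with 3 to 60 N. Pads are 19 mm wide; open, the fingers measure 130 mm over their backs; the gripper's body (78 mm by 193 mm) begins 47 mm behind the grasp point.
Start: joints at [-0.908, 0.359, 0.012, 0, -1.224, -0.288], TCP at [0.247, -0.628, 0.405] pointing down, gripper open.
Joint ranges: [-3.07, 3.07], [-1.43, 2.12], [-1.02, 1.25], [-3.03, 1.67], [-3.05, -0], [-3.03, 3.03]. Speed limits (rad/s): [2.39, 2.39, 3.01, 3.14, 3.14, 3.14].

## Interface

Orientations are given as [roll, pitch, yaw] about the fixed x, y, z axes, in that order (R = Rz(yaw) Ry(pitch) Rx(roll)).
In Python, from station import get_state, grab_frame, job_done, tcp_to_grasp gives the robot as it stands.
- The arm moves only by the tool drive_tool, never from a script. Its argument "moves" is a list of rows, each a list of 7 numbers: the shift along the tool's x, y, z in mm, then the turn, a rotation vector about the tool's x, y, z in degrees, then the closure, from -1 (fully open) to 1 (shut), so that 0 is half open. In form: [[dx, dy, dz, ax, ay, az, claw], ...]. A call has 1 to 12 rows; each row is the pose to reach, as a shift and turn from the pose commanded when the call began, along the tool's axes at that moment; what a row does not reach only later rows make up. A row lasts 1/8 s, in which the tool goes at most 62.5 mm and 10.7 degrees, less where a joint would pass 70% of its speed; a pose out of reach is approached as far as the arm can. A call with a gripper value outside its range is refused whole. The fingers move at their own pace and stop on an object; "grip_force" is the grip in N (left out, the last holds). Time passes only in rows, so rows that repeat a pose let the fingers close. It gives the time, the measured TCP pose, the force and the opening at its end, in the units of the state.
- get_state(): the state, without advancing time (a new reading comes with each control period).
- grab_frame(name): name is "scene" or "top" or "wrist"; returns a dict with "img" (384x512x3 uint8, red, green, blue), "range_z" (384x512 float32, m along the optical axis (not along the pixel's ray), 0 where there is no reading), "fovy" (degrees; the focal length in pixels is half the picture's height over the tangent of half this angle, whatever the lens; pixels are square), "cx", "cy" (the principal point, pixels), "rvec" (rotation vector, rad) and "tvec" (3), from world to camera coordinates, as OpenCV has them. Camera axes: x right, y down, z forward; pixel columns grow to the right and rows downward; lengths in m; the calibration is good to about 2 mm. A picture is of the moment at which its call begins.
- job_done(): hands the job in, once; it reports no verdict.
The state is a dict: "t": time; "q": joint angles; "qd": joint speeds; "joint_efforts": joint torques, N m; "eef_pos": TCP position; "ee_rot": TCP orientation; "force": force on the tool from outside, world axes, zero at the start; "moment": the same for the moment, N m; "width": finger opening in m.
Only numpy, scipy, OpenCV 4.12 (cv2) and the standard library are available. Lean on these libraries where they do the work, as an engineer would, in place of code of your own. Each camera call takes 0.05 s, during which the arm holds its last target. There are 200 camera calls.

## Task

The speed knob of the blood-tube mixer is locked (pulled out) at the wrong setting. Press the knob fully in to free it, turn it until its pointer stands in line with the raised mark on the ring around it, then pull it straight out until you feel its stop, give it a firm tug of 12 to 24 newtons there so that it locks, and let go, leaving it out. Never push or pull it harder than that, and leave the ring and everything else on the table as they are.

Things in the scene. Friction and masses are not known exactly. Their poses are not given: they have to be found in the camera images.
- dial (a point): Fixed point on the knob's axis, on the surface of the sloping grey console (falls towards the robot at 18 degrees) at the front of the white tube mixer (340 mm wide, rollers behind). z points out of the console along the knob's axis (the way to pull), x up the slope away from the robot, y left. The plain round knob (32 mm across, 20 mm high) 170 mm to its left is fixed and not to be used.
- knob_top (a point): Top centre of the locking knob, on its axis; 50 mm above the dial point when fully in, about 60 mm at the start. Black upright grip bar, 44 mm long, 16 mm thick, on a disc of 23 mm radius whose upper face lies 35 mm below this point. x runs along the bar to the pointer end, z outward. Take the bar across its 16 mm, fingers along the axis, finger ends 3 to 10 mm above the disc.
- pointer (a point): Tip of the knob's pointer, a small nose on the disc at one end of the grip bar, 31 mm from the axis; a white line on top of the bar also runs from the centre towards it.
- mark (a point): Top of the raised rib that is the mark: 14 mm long, 5 mm wide, 4 mm high, black, on the flat aluminium ring (48 mm radius, 5 mm high) round the knob; 40 mm from the axis, x radially outward, y across the rib. The ring turns only stiffly (0.4 N m) and must not be turned.
- knob (a joint): Angle of the knob in rad: 0 when the pointer points along the dial's x, growing anticlockwise when looking onto the knob. It turns under 0.12 N m of friction. It starts 0.55 to 1.45 rad clockwise of the mark.
- ring (a joint): Angle of the ring with the mark, in rad, measured like the knob's: the pointer stands at the mark when both are equal.
- lock (a joint): How far the knob has been slid out on its stem, in m: 0 fully in (free). It starts 9 to 10 mm out. The inner stop is at 0; the outer stop, hidden inside, differs from unit to unit (10.5 to 18.5 mm out) and must be felt for. It slides stiffly (6 N of friction) between the stops and stays where it is left; it counts as out beyond 9 mm.
- stem (a joint): Stretch in m of the sprung stem behind the knob, + pulled, - pressed: 6 N per mm, 0 when unloaded, about 0.001 while the knob slides, more when it is at a stop. A tug of at least 12 N (0.002) at the outer stop seats the lock; over 24 N either way (0.004) forces the stem: failure. Stem and lock travel add up to the knob's movement.
- tube_a: Blood tube, 95 mm long and 13 mm thick with a lavender cap, lying on the mixer's rollers; origin at its centre. Leave alone.
- tube_b: A second such tube on the rollers; origin at its centre. Leave alone.
- rack: White tube rack full of capped tubes, 130 x 84 x 98 mm, left of the mixer; origin under its centre. Leave alone.
- strips: White jar, 42 mm across and 62 mm high, right of the mixer; origin under its centre. Leave alone.
- marker: Red marker pen, 130 mm long and 13 mm thick, lying in front of the mixer; origin under its centre. Leave alone.
- wipes: Box of wipes, 70 x 120 x 45 mm, on the right; origin under its centre. Leave alone.
- sharps: Yellow sharps bucket, 148 mm across and 154 mm high, on the right; origin under its centre. Leave alone.

How it is judged:
By the outcome, as a careful person would: the job done as asked, in the order asked, and still so for the second after the job is handed in, with the robot touching nothing.
It also fails if it takes over 48 s, if anything falls off the work surface, if the arm or the gripper's body presses on something with over 40 N, if the wrist force passes 120 N, or if a joint passes its speed limit or range.

## Working session

There is one attempt and no reset: what is moved stays moved. The work goes in short steps, Python scripts to look and compute and a tool call to move; the robot and the scene stay as the last step left them, time stands still between calls to the robot, and variables do not carry over. Pictures are saved under pics/ and viewed, about 8 in all and at most 12, crops included, and the job is handed in when it is done.

Besides the shell and the picture viewer there is one more tool, called as name([rows], argument=value, ...), one row to a line, values as JSON. drive_tool: Moves the arm, as the interface text tells. Its arguments: {"type":"object","properties":{"moves":{"type":"array"},"grip_force":{"type":"number"}},"required":["moves"]}

```bash
mkdir -p pics
cat > h.py <<'E'
import numpy as np, cv2
from station import *
from scipy.spatial.transform import Rotation as R
def grab(n,fn=None):
    f=grab_frame(n); im=f["img"]
    if fn: cv2.imwrite("pics/"+fn,im[:,:,::-1])
    f["f"]=im.shape[0]/2/np.tan(np.radians(f["fovy"])/2); f["R"]=cv2.Rodrigues(np.array(f["rvec"],float))[0]
    return f
def cloud(f):
    z=f["range_z"];v,u=np.mgrid[:z.shape[0],:z.shape[1]]
    c=np.stack([(u-f["cx"])/f["f"]*z,(v-f["cy"])/f["f"]*z,z],-1)
    p=(c-np.array(f["tvec"]).ravel())@f["R"]; p[z==0]=np.nan
    return p
E
python3 - <<'E'
from h import *
s=get_state();print(s,tcp_to_grasp)
a=grab("scene");b=grab("top")
cv2.imwrite("pics/a.png",cv2.resize(np.vstack([a["img"],b["img"]])[:,:,::-1],None,fx=.78,fy=.78))
np.savez("top.npz",**b);np.savez("scene.npz",**a)
E
```

```text
{'t': 0.0, 'q': array([-9.07920867e-01,  3.59400676e-01,  1.10530107e-02, -3.52835063e-04,
       -1.22406409e+00, -2.88096742e-01]), 'qd': array([-6.16540626e-04, -1.20862453e-03,  9.61294215e-04, -1.54039570e-03,
       -5.31379638e-05,  8.07571776e-04]), 'joint_efforts': array([-1.07551332e-03, -5.82717419e+01,  2.93057352e+01,  6.99748412e+00,
        6.76450931e-03, -1.60525137e-04]), 'eef_pos': array([ 0.24702517, -0.62797229,  0.40371048]), 'ee_rot': array([-3.14145163e+00, -1.64309726e-03,  1.94545476e+00]), 'force': array([-0.29002425,  0.51338709, -0.78620783]), 'moment': array([ 0.0221819 ,  0.01396406, -0.00978126]), 'width': 0.08789283589282273} 0.1593
```

View pics/a.png

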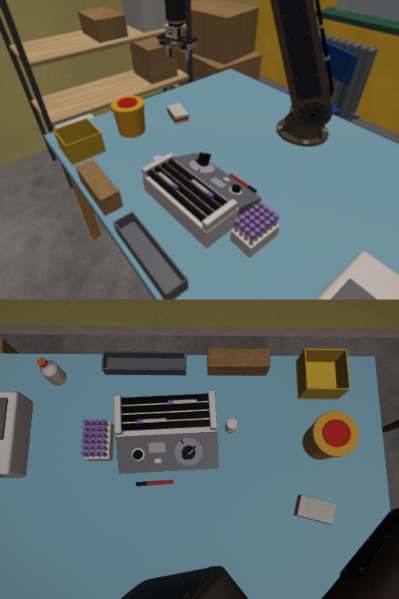

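The upper half is the scene view and the lower half is the top view. The locking knob is near top pixel (241, 195), and the fixed knob is near (177, 198). I'll zoom in and measure.

Run:
```python
from h import *
b=dict(np.load("top.npz"));p=cloud(b)
cv2.imwrite("pics/b.png",cv2.resize(b["img"][165:230,150:290,::-1],None,fx=5.5,fy=5.5,interpolation=cv2.INTER_CUBIC))
q=p[165:225,150:285].reshape(-1,3)
# console plane: normal tilted 18deg; fit by ransac
rng=np.random.default_rng(0);best=0
q=q[np.isfinite(q).all(1)]
for _ in range(1500):
    s=q[rng.choice(len(q),3)];n=np.cross(s[1]-s[0],s[2]-s[0]);l=np.linalg.norm(n)
    if l<1e-6: continue
    n/=l;n*=np.sign(n[2])
    if abs(np.degrees(np.arccos(n[2]))-18)>5: continue
    m=abs((q-s[0])@n)<.002
    if m.sum()>best:best=m.sum();M=m
c=q[M].mean(0);n=np.linalg.svd(q[M]-c)[2][2];n*=np.sign(n[2])
print(best,len(q),c,n,np.degrees(np.arccos(n[2])),np.degrees(np.arctan2(n[1],n[0])))
h=(q-c)@n
k=(h>.045)&(h<.075); print("bar",k.sum(),q[k].mean(0),np.median(h[k]),h[k].max())
for v in range(175,216,3): print(v,((p[v,222:264:2]-c)@n*1000).round().tolist())
```

```text
3366 8073 [0.56049552 0.03524939 0.0621193 ] [-0.31373303 -0.01807244  0.94933923] 18.31573154035104 -176.70314763413566
bar 122 [ 0.54529853 -0.04484575  0.11683913] 0.05874823684685922 0.06431404496903873
175 [-0.0, 5.0, -1.0, -3.0, -1.0, 4.0, -0.0, -4.0, -1.0, -2.0, -3.0, 1.0, 0.0, -0.0, -3.0, -0.0, -2.0, -2.0, 2.0, 4.0, 2.0]
178 [1.0, 1.0, 4.0, 1.0, 0.0, -1.0, -1.0, 6.0, 8.0, 6.0, 6.0, 4.0, 5.0, 0.0, -2.0, 0.0, -3.0, -1.0, -4.0, -2.0, -5.0]
181 [-2.0, -1.0, -1.0, -3.0, 6.0, 7.0, 5.0, 7.0, 3.0, 3.0, 5.0, -2.0, 5.0, 3.0, 7.0, 6.0, 3.0, -1.0, -3.0, -1.0, 3.0]
184 [-1.0, 4.0, -0.0, 2.0, 2.0, 3.0, 10.0, 4.0, 6.0, 6.0, 4.0, 4.0, 2.0, 2.0, 3.0, 3.0, 4.0, -1.0, 2.0, -0.0, -1.0]
187 [-5.0, -2.0, 5.0, 4.0, 4.0, 4.0, -0.0, -0.0, 2.0, 6.0, 18.0, 5.0, 8.0, 4.0, 3.0, 5.0, 7.0, 9.0, -0.0, -4.0, 1.0]
190 [-0.0, 7.0, 5.0, 4.0, 7.0, 6.0, 6.0, 25.0, 20.0, 23.0, 25.0, 46.0, 49.0, 24.0, 9.0, 6.0, 3.0, 6.0, 5.0, -1.0, 0.0]
193 [-1.0, 4.0, 4.0, 7.0, 5.0, 2.0, 23.0, 24.0, 25.0, 28.0, 56.0, 62.0, 60.0, 60.0, 4.0, 5.0, 6.0, 4.0, 8.0, -0.0, -2.0]
196 [0.0, 7.0, 3.0, 6.0, 2.0, 4.0, 24.0, 23.0, 54.0, 57.0, 59.0, 60.0, 59.0, 22.0, 6.0, 5.0, 6.0, 3.0, 5.0, -3.0, -0.0]
199 [-3.0, 6.0, 3.0, 4.0, 1.0, 6.0, 38.0, 59.0, 57.0, 60.0, 58.0, 57.0, 25.0, 23.0, 5.0, 5.0, 6.0, 5.0, 5.0, 1.0, -1.0]
202 [-1.0, -0.0, 7.0, 8.0, 1.0, 6.0, 59.0, 63.0, 58.0, 57.0, 25.0, 21.0, 25.0, 3.0, 2.0, 4.0, 4.0, 5.0, 0.0, -2.0, 2.0]
205 [4.0, -1.0, 0.0, 5.0, 3.0, 3.0, 5.0, 59.0, 5.0, 9.0, 3.0, 3.0, 6.0, 4.0, 5.0, 5.0, 6.0, 6.0, -1.0, -1.0, -1.0]
208 [0.0, 2.0, 1.0, 3.0, 6.0, 8.0, 5.0, 7.0, 4.0, 4.0, 4.0, 5.0, -1.0, 4.0, 7.0, 2.0, 3.0, -2.0, -1.0, -0.0, nan]
211 [0.0, 2.0, -0.0, -1.0, 2.0, 2.0, 5.0, 8.0, 4.0, 5.0, 9.0, 10.0, 6.0, 4.0, 1.0, 2.0, -2.0, -0.0, -2.0, -0.0, 2.0]
214 [-1.0, -3.0, 1.0, 1.0, -1.0, -0.0, -1.0, 0.0, -1.0, 2.0, -0.0, 1.0, -0.0, 2.0, -2.0, 2.0, -2.0, -2.0, 3.0, 0.0, -3.0]
```

View pics/b.png

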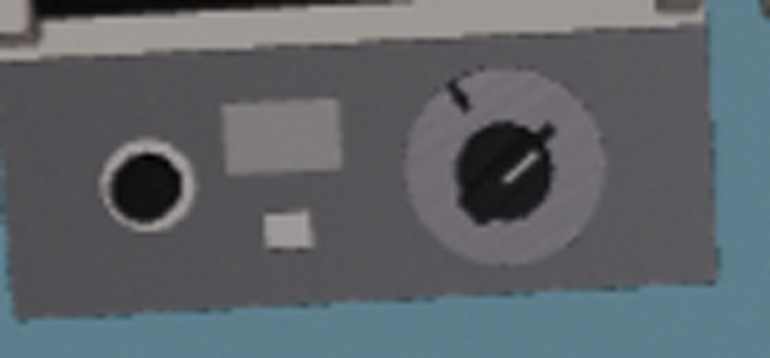

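The mark is at crop pixel (457, 95), up and to the left. The pointer is at (548, 131), up and to the right, so an anticlockwise turn of about 75° is needed. Next I'll work out the dial frame and an approach pose.

```bash
cat >> h.py <<'E'
def ray(f,u,v,c,n,h):
    d=f["R"].T@np.array([(u-f["cx"])/f["f"],(v-f["cy"])/f["f"],1]); o=-f["R"].T@np.array(f["tvec"]).ravel()
    return o+d*((c+n*h-o)@n)/(d@n)
def project(f,P):
    q=f["R"]@P+np.array(f["tvec"]).ravel(); return f["cx"]+f["f"]*q[0]/q[2],f["cy"]+f["f"]*q[1]/q[2]
def toolR(n,D,ang): # tool z=-n, tool x at dial angle ang
    x=D[:,0]*np.cos(ang)+D[:,1]*np.sin(ang); z=-n; return np.stack([x,np.cross(z,x),z],1)
def rel(Rt,pt):
    s=get_state(); R0=R.from_euler("xyz",s["ee_rot"])
    return (R0.inv().apply(pt-s["eef_pos"])*1000).round(1), np.degrees((R0.inv()*R.from_matrix(Rt)).as_rotvec()).round(1)
E
python3 - <<'E'
from h import *
b=dict(np.load("top.npz"));p=cloud(b)
c=np.array([0.56049552,0.03524939,0.0621193]);n=np.array([-0.31373303,-0.01807244,0.94933923])
g=lambda U,V,h:ray(b,150+U/5.5-.5+.09,165+V/5.5-.5+.09,c,n,h)
# yaw from front edge & top edge lines, on console
e1=g(17,318,0)-g(716,282,0);e2=g(0,60,0)-g(705,25,0);print("edges y az",[np.degrees(np.arctan2(-e[0],e[1])) for e in(e1,e2)])
kb=g(147,187,.02);o=g(505,167,.005);
o0=o-n*.005
az=np.arctan2(-e1[0],e1[1]);print(np.linalg.norm(kb-o))
az=np.mean([np.arctan2(-e[0],e[1]) for e in(e1,e2)])
t=np.radians(18);Dx=np.array([np.cos(t)*np.cos(az),np.cos(t)*np.sin(az),np.sin(t)]);Dy=np.array([-np.sin(az),np.cos(az),0]);n2=np.cross(Dx,Dy)
D=np.stack([Dx,Dy,n2],1);print(D)
for nm,P in dict(mark=g(457,95,.009),ptr=g(548,131,.025),l0=g(505,182,.06),l1=g(535,154,.06),kb=kb).items():
    d=D.T@(P-o0);print(nm,(d*1000).round(1),np.degrees(np.arctan2(d[1],d[0])))
d=D.T@(g(535,154,.06)-g(505,182,.06));print("line",np.degrees(np.arctan2(d[1],d[0])))
print("o0",o0); np.savez("dial.npz",o=o0,D=D,n=n2)
q=p.reshape(-1,3);q=q[np.isfinite(q).all(1)];w=(q-o0)@D;r=np.hypot(w[:,0],w[:,1]);m=(r<.13)&(r>.05);print("max h around",np.sort(w[m,2])[-8:],w[m][np.argmax(w[m,2])])
for h in(.16,): print(rel(toolR(n2,D,np.radians(45)),o0+n2*(h+.1593)))
E
```

```text
edges y az [np.float64(3.1096054517164147), np.float64(3.163630329542859)]
0.1683835518750408
[[ 0.94963174 -0.05471697 -0.30855406]
 [ 0.05203893  0.9985019  -0.01690847]
 [ 0.30901699  0.          0.95105652]]
mark [36.1 20.8  9.2] 29.941539991611393
ptr [ 18.7 -21.4  25.1] -48.86074764153965
l0 [ 0.6 -0.7 60. ] -48.812482064954224
l1 [ 12.7 -15.   60.1] -49.58371729520432
kb [  1.2 167.7  20.2] 89.5966504883209
line -49.62315262361848
o0 [ 0.56211661 -0.04425984  0.06114142]
max h around [0.79706411 0.79731083 0.79753039 0.79758057 0.79787802 0.79792278
 0.79798112 0.79844001] [-0.03808689 -0.03430509  0.79844001]
(array([458.9, 413.2,  39.6]), array([-18.5,   4.3,  62.8]))
```

drive_tool([
  [459,413,39.6,-18.5,4.3,66.5,-0.4],
  [459,413,39.6,-18.5,4.3,66.5,-0.4],
  [459,413,39.6,-18.5,4.3,66.5,-0.4],
  [459,413,39.6,-18.5,4.3,66.5,-0.4],
  [459,413,39.6,-18.5,4.3,66.5,-0.4],
  [459,413,39.6,-18.5,4.3,66.5,-0.4],
  [459,413,39.6,-18.5,4.3,66.5,-0.4],
  [459,413,39.6,-18.5,4.3,66.5,-0.4],
  [459,413,39.6,-18.5,4.3,66.5,-0.4],
  [459,413,39.6,-18.5,4.3,66.5,-0.4],
  [459,413,39.6,-18.5,4.3,66.5,-0.4],
  [459,413,39.6,-18.5,4.3,66.5,-0.4],
])

```text
t: 1.6
eef_pos: [0.4637, -0.0481, 0.3646]
ee_rot: [2.923, -0.225, 0.803]
force: [-0.1, -0.0, -1.0]
width: 0.0614
```

Run:
```python
from h import *
d=np.load("dial.npz");o,D,n=d["o"],d["D"],d["n"]
s=get_state();print(s["t"],s["q"].round(3),s["eef_pos"],s["width"],s["force"].round(2),s["qd"].round(3))
f=grab("wrist");np.savez("wrist.npz",**f)
im=f["img"].copy()
print([project(f,o+D@np.array(x)) for x in([0,0,.005],[0,0,.06])])
cv2.imwrite("pics/c.png",cv2.resize(im[:,:,::-1],None,fx=1.5,fy=1.5))
print(rel(toolR(n,D,np.radians(41)),o+n*(.16+.1593)))
```

```text
1.6 [ 0.363 -0.061 -0.685  0.17  -0.659 -2.846] [ 0.46365712 -0.04806044  0.36463192] 0.061365533066779464 [-0.05 -0.03 -0.96] [-0.045 -0.01  -0.002 -0.02  -0.012  0.04 ]
[(np.float64(261.4456758037835), np.float64(176.3808192538805)), (np.float64(261.30986742000425), np.float64(196.35995736167126))]
(array([-0.2,  0.7, -0.1]), array([0.4, 0.5, 0.5]))
```

View pics/c.png

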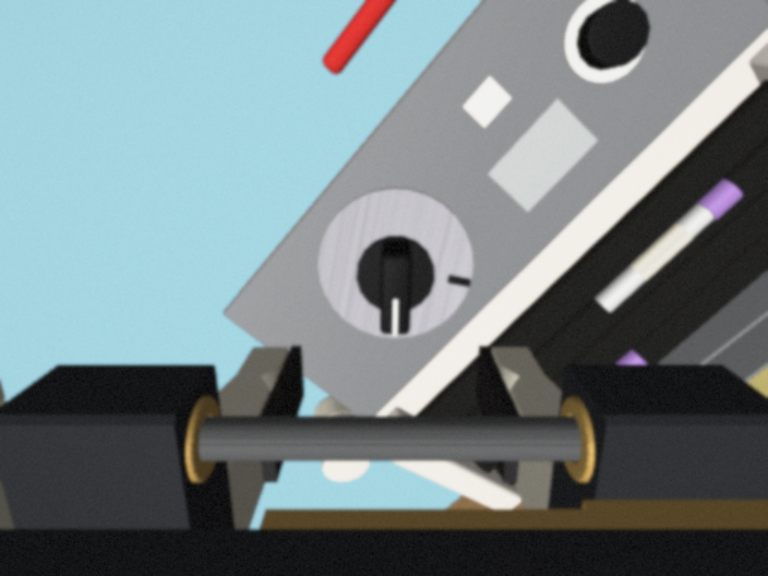

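The wrist view at 1.5x shows the ring centre at (396, 263) and the mark at (459, 281). The grip bar lies vertically with its white line at x ≈ 395 and the pointer downward at about (395, 335). I'll refine the measurement from this view.

Run:
```python
from h import *
d=np.load("dial.npz");o,D,n=d["o"],d["D"],d["n"]
f=dict(np.load("wrist.npz"));im=f["img"].astype(int)
p=cloud(f);w=(p-o)@D
# dial-plane rectification at height 5mm: ring and mark; 
def rect(h,S=4,half=60):
    k=np.arange(-half*S,half*S+1)/S/1000
    X,Y=np.meshgrid(k,k,indexing="ij");P=o+np.stack([X,Y,np.full_like(X,h)],-1)@D.T
    q=P@f["R"].T+f["tvec"].ravel()
    return cv2.remap(f["img"],(f["cx"]+f["f"]*q[...,0]/q[...,2]).astype(np.float32),(f["cy"]+f["f"]*q[...,1]/q[...,2]).astype(np.float32),cv2.INTER_LINEAR),X*1000,Y*1000
G,X,Y=rect(.005); g=G.astype(int).sum(2)
br=(g>520).astype(np.uint8)
nl,l,st,ce=cv2.connectedComponentsWithStats(br);i=l[np.hypot(X-25,Y+0)<5];i=np.bincount(l[(np.hypot(X,Y)<45)&(br>0)]).argmax()
cn=max(cv2.findContours((l==i).astype(np.uint8),cv2.RETR_EXTERNAL,cv2.CHAIN_APPROX_NONE)[0],key=len)
(cu,cv_),(a,b2),_=cv2.fitEllipse(cn);print("ring c (x,y mm)",(cv_-240)/4,(cu-240)/4,"diam",a/4,b2/4)
def comp(h,rmin,rmax,cond,c0):
    G,X,Y=rect(h);g=G.astype(int).sum(2);r=np.hypot(X-c0[0],Y-c0[1]);m=(r>rmin)&(r<rmax)&cond(g)
    return X[m].mean()-c0[0],Y[m].mean()-c0[1],m.sum()
c0=((cv_-240)/4,(cu-240)/4)
x,y,k=comp(.009,34,46,lambda g:g<250,c0);print("mark",x,y,k,np.hypot(x,y),np.degrees(np.arctan2(y,x)))
G,X,Y=rect(.06);g=G.astype(int).sum(2);m=(g>450)&(np.hypot(X-c0[0],Y-c0[1])<22);
nl,l,st,ce=cv2.connectedComponentsWithStats(m.astype(np.uint8))
for i in range(1,nl):
    if st[i,4]>60:
        s=l==i;P=np.c_[X[s]-c0[0],Y[s]-c0[1]];v=np.linalg.svd(P-P.mean(0))[2][0];v*=np.sign(v@P.mean(0));print("line",P.mean(0),s.sum(),np.degrees(np.arctan2(v[1],v[0])),(P@v).min(),(P@v).max())
b=(w[...,2]>.045)&(w[...,2]<.075)&(np.hypot(w[...,0],w[...,1])<.035);print("bar depth top",np.median(w[b],0)*1000,b.sum(),w[b].mean(0)*1000)
r=np.hypot(w[...,0],w[...,1]);m=(r<.09)&(r>.055);A=w[m];print("console h mm",np.nanmedian(A[:,2])*1000); m=(r<.04)&(r>.03);print("ring h",np.nanmedian(w[m][:,2])*1000)
```

```text
ring c (x,y mm) 1.6518020629882812 -0.00327301025390625 diam 88.53179168701172 89.6946029663086
mark 27.99904463932901 -13.250292052134686 2244 30.976067216191314 -25.325425555067863
line [ 5.49617118 -6.62302241] 7623 -139.32406115631798 -21.961179768387087 21.96790719632316
bar depth top [ 0.06714533  2.48973152 59.35527381] 1170 [ 0.28123957  2.19457729 58.7740476 ]
console h mm 215.21169204872737
ring h 222.74838833053045
```

Run:
```python
from h import *
d=np.load("dial.npz");o,D,n=d["o"],d["D"],d["n"]
f=dict(np.load("wrist.npz"))
w=(cloud(f)-o)@D;r=np.hypot(w[...,0],w[...,1]);
for a,b in((.055,.075),(.03,.045)):
    m=(r>a)&(r<b)&(w[...,2]<.1);print("h",np.median(w[m][:,2])*1000)
k=np.arange(57,-57.01,-.3)/1000;X,Y=np.meshgrid(k,k,indexing="ij");out=[]
for h in(.007,.06):
    q=(o+np.stack([X,Y,np.full_like(X,h)],-1)@D.T)@f["R"].T+f["tvec"].ravel()
    G=cv2.remap(f["img"],(f["cx"]+f["f"]*q[...,0]/q[...,2]).astype(np.float32),(f["cy"]+f["f"]*q[...,1]/q[...,2]).astype(np.float32),cv2.INTER_LINEAR)
    for R_ in(24,40,48): cv2.circle(G,(190,190),int(R_/.3),(255,0,0),1)
    cv2.line(G,(190,190),(190,190),(255,0,0),3);out.append(G)
cv2.imwrite("pics/d.png",np.hstack(out)[:,:,::-1])
```

```text
h 0.097438208825529
h 5.279634040282414
```

View pics/d.png

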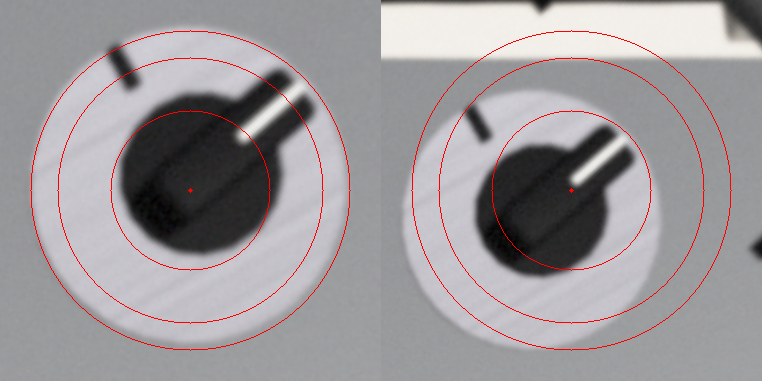

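The rectified view has the ring plane on the left and the bar-top plane on the right. The ring is centred about 1 mm up-slope of my estimate, the mark is at about 29° and the pointer at about -50°. I'll check body clearance and compute the descent.

Run:
```python
from h import *
d=np.load("dial.npz");o,D,n=d["o"],d["D"],d["n"]
o=o+.0007*D[:,0];np.savez("dial.npz",o=o,D=D,n=n)
b=dict(np.load("top.npz"));w=(cloud(b)-o)@D;r=np.hypot(w[...,0],w[...,1])
for R_ in(.06,.08,.1,.12,.14):
    m=(r<R_+.02)&(r>R_)&(w[...,2]<.2);print(R_,np.percentile(w[m][:,2]*1000,[50,95,99.5]).round(),)
print(rel(toolR(n,D,np.radians(40)),o+n*(.0495+.1593)))
```

```text
0.06 [-1.  3.  5.]
0.08 [-1. 14. 18.]
0.1 [-3. 15. 25.]
0.12 [-20.  16.  25.]
0.14 [-17.  13.  19.]
(array([  1.3,   0.4, 110.4]), array([0.4, 0.5, 1.5]))
```

drive_tool([
  [1.3,0.4,0,0.4,0.5,1.5,0.1],
  [1.3,0.4,30,0.4,0.5,1.5,0.1],
  [1.3,0.4,60,0.4,0.5,1.5,0.1],
  [1.3,0.4,80,0.4,0.5,1.5,0.1],
  [1.3,0.4,95,0.4,0.5,1.5,0.1],
  [1.3,0.4,105,0.4,0.5,1.5,0.1],
  [1.3,0.4,110.4,0.4,0.5,1.5,0.1],
  [1.3,0.4,110.4,0.4,0.5,1.5,0.1],
  [1.3,0.4,110.4,0.4,0.5,1.5,0.1],
])

```text
t: 2.78
eef_pos: [0.4986, -0.0486, 0.2609]
ee_rot: [2.935, -0.241, 0.775]
force: [0.4, -0.4, -0.1]
width: 0.0395
```

```bash
cat > st.py <<'E'
from h import *
d=np.load("dial.npz");o,D,n=d["o"],d["D"],d["n"]
s=get_state();Rm=R.from_euler("xyz",s["ee_rot"]).as_matrix()
g=D.T@(s["eef_pos"]+Rm[:,2]*.1593-o);x=D.T@Rm[:,0]
print("t",s["t"],"grasp dial mm",(g*1000).round(2),"ang",np.degrees(np.arctan2(x[1],x[0])).round(2),"tilt",np.degrees(D.T@np.cross(Rm[:,2],-n)).round(2),"F dial",(D.T@s["force"]).round(2),"M",(D.T@s["moment"]).round(3),"w",s["width"],"q",s["q"].round(2))
E
python3 st.py; python3 -c "
from h import *
f=grab('wrist');cv2.imwrite('pics/e.png',f['img'][:,:,::-1])"
```

```text
t 2.775 grasp dial mm [ 0.75 -0.89 50.38] ang 39.86 tilt [0.01 0.09 0.  ] F dial [ 0.31 -0.44 -0.18] M [-0.115  1.011  0.06 ] w 0.03946029953500628 q [ 0.32  0.14 -0.79  0.24 -0.35 -2.93]
```

View pics/e.png

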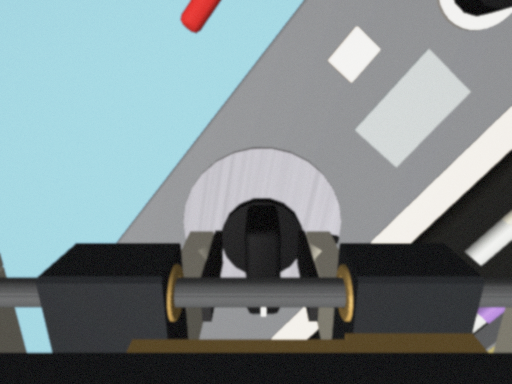

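In this picture the bar is centred between the jaws at x ≈ 263, with the fingers symmetric at about 220 and 304. I'll close the gripper.

drive_tool([
  [0,0,0,0,0,0,0.5],
  [0,0,0,0,0,0,0.8],
  [0,0,0,0,0,0,0.9],
  [0,0,0,0,0,0,0.9],
  [0,0,0,0,0,0,0.9],
], grip_force=45)

```text
t: 3.45
eef_pos: [0.4992, -0.048, 0.2609]
ee_rot: [2.935, -0.242, 0.777]
force: [0.9, 5.0, 1.6]
width: 0.016
```

```bash
python3 st.py
```

```text
t 3.45 grasp dial mm [ 1.53 -0.18 50.13] ang 39.91 tilt [-0.03  0.15 -0.  ] F dial [1.63 4.95 1.1 ] M [1.98  0.559 0.135] w 0.015972113759194797 q [ 0.32  0.14 -0.79  0.24 -0.35 -2.93]
```

drive_tool([
  [1,0,1.5,0,0,0,0.9],
  [1,0,3,0,0,0,0.9],
  [1,0,4.5,0,0,0,0.9],
  [1,0,6,0,0,0,0.9],
  [1,0,7,0,0,0,0.9],
  [1,0,8,0,0,0,0.9],
  [1,0,8,0,0,0,0.9],
  [1,0,8,0,0,0,0.9],
])

```text
t: 4.45
eef_pos: [0.5019, -0.0476, 0.2533]
ee_rot: [2.935, -0.24, 0.776]
force: [-2.0, 4.1, 5.5]
width: 0.0156
```

```bash
python3 st.py
```

```text
t 4.45 grasp dial mm [ 1.61 -0.08 42.1 ] ang 39.88 tilt [ 0.01  0.09 -0.  ] F dial [0.01 4.22 5.76] M [1.561 0.834 0.169] w 0.015563824238170619 q [ 0.32  0.16 -0.8   0.26 -0.32 -2.94]
```

drive_tool([
  [0,0,0.7,0,0,0,0.9],
  [0,0,1.4,0,0,0,0.9],
  [0,0,2,0,0,0,0.9],
  [0,0,2.5,0,0,0,0.9],
  [0,0,2.5,0,0,0,0.9],
])

```text
t: 5.08
eef_pos: [0.5027, -0.0476, 0.2509]
ee_rot: [2.935, -0.24, 0.776]
force: [-1.4, 5.4, 5.1]
width: 0.0158
```

```bash
python3 st.py
```

```text
t 5.075 grasp dial mm [ 1.6  -0.06 39.59] ang 39.88 tilt [0.01 0.09 0.  ] F dial [0.55 5.48 5.19] M [1.594 0.937 0.124] w 0.015805326793035784 q [ 0.32  0.16 -0.8   0.26 -0.31 -2.94]
```

drive_tool([
  [0,0,0.5,0,0,0,0.9],
  [0,0,1,0,0,0,0.9],
  [0,0,1,0,0,0,0.9],
])

```text
t: 5.45
eef_pos: [0.5029, -0.0476, 0.2502]
ee_rot: [2.935, -0.241, 0.776]
force: [-4.2, 3.9, 10.9]
width: 0.0158
```

```bash
python3 st.py
```

```text
t 5.45 grasp dial mm [ 1.63 -0.11 38.82] ang 39.88 tilt [0.01 0.1  0.  ] F dial [-0.47  4.12 11.57] M [1.812 1.386 0.182] w 0.015751240182221113 q [ 0.32  0.16 -0.8   0.26 -0.31 -2.95]
```

drive_tool([
  [0.6,-0.7,-1.2,0,0,0,0.9],
  [0.6,-0.7,-1.2,0,0,-5,0.9],
  [0.6,-0.7,-1.2,0,0,-13,0.9],
  [0.6,-0.7,-1.2,0,0,-21,0.9],
  [0.6,-0.7,-1.2,0,0,-29,0.9],
  [0.6,-0.7,-1.2,0,0,-37,0.9],
  [0.6,-0.7,-1.2,0,0,-45,0.9],
  [0.6,-0.7,-1.2,0,0,-45,0.9],
])

```text
t: 6.45
eef_pos: [0.5026, -0.0473, 0.2512]
ee_rot: [2.827, -0.027, 1.539]
force: [2.2, -4.5, 5.7]
width: 0.016
```

```bash
python3 st.py
```

```text
t 6.45 grasp dial mm [ 1.5   0.11 39.84] ang 84.79 tilt [0.05 0.06 0.  ] F dial [ 3.58 -4.59  4.79] M [-1.928 -0.301  0.124] w 0.016003289419674934 q [ 0.32  0.16 -0.8   0.27 -0.31 -2.16]
```

drive_tool([
  [0,0,0,0,0,-8,0.9],
  [0,0,0,0,0,-16,0.9],
  [0,0,0,0,0,-24,0.9],
  [0,0,0,0,0,-30,0.9],
  [0,0,0,0,0,-34,0.9],
  [0,0,0,0,0,-34,0.9],
  [0,0,0,0,0,-34,0.9],
])

```text
t: 7.32
eef_pos: [0.5026, -0.0473, 0.2512]
ee_rot: [2.863, 0.15, 2.104]
force: [3.2, -5.7, 4.5]
width: 0.0161
```

```bash
python3 st.py
python3 - <<'E'
from h import *
f=grab('wrist');np.savez("w2.npz",**f);t=grab('top');np.savez("t2.npz",**t);s=grab('scene')
cv2.imwrite('pics/f.png',np.hstack([cv2.resize(f['img'][110:340,150:380],(400,400),interpolation=3),cv2.resize(t['img'][165:230,210:275],(400,400),interpolation=3)])[:,:,::-1])
E
```

```text
t 7.325 grasp dial mm [ 1.57  0.05 39.85] ang 118.62 tilt [0.06 0.07 0.  ] F dial [ 4.14 -5.82  3.43] M [-2.417 -0.582  0.016] w 0.01610595049446156 q [ 0.32  0.16 -0.8   0.27 -0.31 -1.57]
```

View pics/f.png

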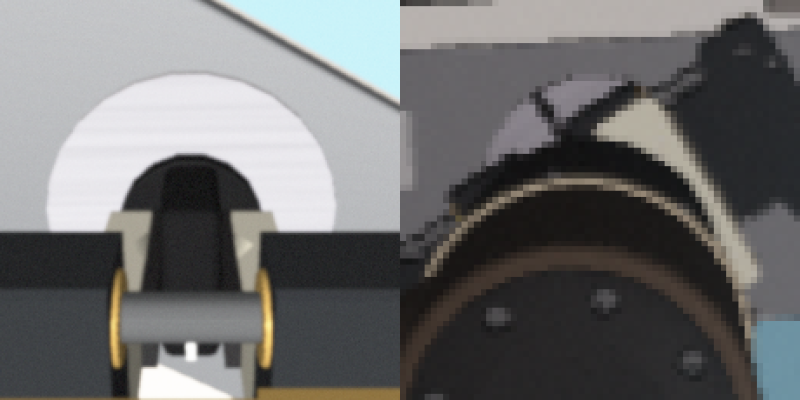

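The view is the wrist on the left and the top on the right. In the top view the mark at (543, 105) runs into the dark pointer tip at (562, 128), so it looks close, but the gripper hides the rest. There's plenty of time, so I'll release, back off and check before pulling.

drive_tool([
  [0,0,-0.5,0,0,0,0.5],
  [0,0,-0.5,0,0,0,0.1],
  [0,0,-0.5,0,0,0,0.1],
  [0,0,-15,0,0,0,0.1],
  [0,0,-40,0,0,0,0.1],
  [0,0,-80,0,0,0,0.1],
  [0,0,-120,0,0,0,0.1],
  [0,0,-120,0,0,0,0.1],
  [0,0,-120,0,0,0,0.1],
])

```text
t: 8.6
eef_pos: [0.4649, -0.0488, 0.3646]
ee_rot: [2.864, 0.15, 2.108]
force: [-0.0, 0.2, -0.7]
width: 0.0394
```

```bash
python3 st.py
python3 - <<'E'
from h import *
d=np.load("dial.npz");o,D,n=d["o"],d["D"],d["n"]
f=grab('wrist');np.savez("w3.npz",**f)
k=np.arange(57,-57.01,-.3)/1000;X,Y=np.meshgrid(k,k,indexing="ij");out=[]
for h in(.009,.05):
    q=(o+np.stack([X,Y,np.full_like(X,h)],-1)@D.T)@f["R"].T+f["tvec"].ravel()
    out.append(cv2.remap(f["img"],(f["cx"]+f["f"]*q[...,0]/q[...,2]).astype(np.float32),(f["cy"]+f["f"]*q[...,1]/q[...,2]).astype(np.float32),cv2.INTER_CUBIC))
cv2.imwrite("pics/g.png",np.hstack(out)[:,:,::-1])
E
```

```text
t 8.6 grasp dial mm [  0.61   0.79 159.34] ang 118.84 tilt [0.01 0.03 0.  ] F dial [-0.22  0.23 -0.63] M [0.05  1.088 0.   ] w 0.03939125940580305 q [ 0.36 -0.06 -0.68  0.15 -0.66 -1.48]
```

View pics/g.png

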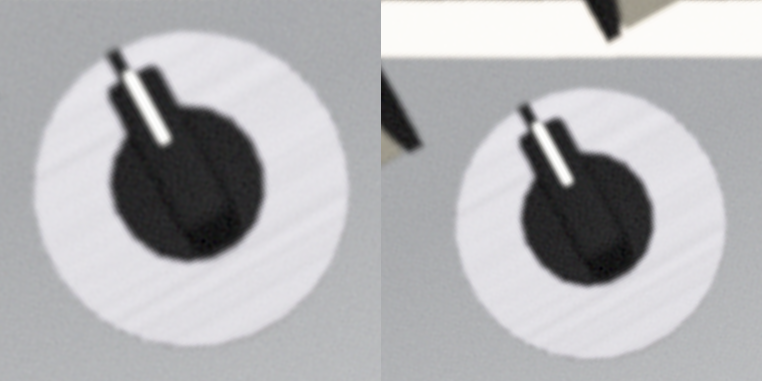

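The release left the pointer apparently pointing right at the mark. In the left panel the line is at about 30° and the mark's outer end is at (114, 52). I'll quantify it from both wrist frames.

Run:
```python
from h import *
d=np.load("dial.npz");o,D,n=d["o"],d["D"],d["n"]
S=.2;k=np.arange(57,-57.01,-S)/1000;X,Y=np.meshgrid(k,k,indexing="ij")
def rect(f,h,c=(0,0)):
    q=(o+np.stack([X+c[0],Y+c[1],np.full_like(X,h)],-1)@D.T)@f["R"].T+f["tvec"].ravel()
    return cv2.remap(f["img"],(f["cx"]+f["f"]*q[...,0]/q[...,2]).astype(np.float32),(f["cy"]+f["f"]*q[...,1]/q[...,2]).astype(np.float32),cv2.INTER_LINEAR).astype(int).sum(2)
def pca(m,near=None):
    P=np.c_[X[m],Y[m]]*1000;v=np.linalg.svd(P-P.mean(0))[2][0];v*=np.sign(v@P.mean(0));c=P.mean(0)
    return "n",m.sum(),"c",c.round(1),"centroid ang",np.degrees(np.arctan2(c[1],c[0])).round(1),"axis ang",np.degrees(np.arctan2(v[1],v[0])).round(1)
for nm,ht in(("wrist.npz",.06),("w3.npz",.05)):
    f=dict(np.load(nm));g=rect(f,.005)
    # ring edge: radial gradient max
    pts=[]
    for a in np.radians(np.arange(0,360,4)):
        r=np.arange(42,54,.2);uu=(57-r*np.cos(a))/S;vv=(57-r*np.sin(a))/S
        pr=cv2.remap(g.astype(np.float32),vv.astype(np.float32)[None],uu.astype(np.float32)[None],1)[0]
        pr=np.convolve(pr,np.ones(5)/5,"valid");dd=pr[4:]-pr[:-4];i=dd.argmin()
        if dd[i]<-35:pts.append(((r[i+4])*np.cos(a),(r[i+4])*np.sin(a)))
    P=np.array(pts);w=np.ones(len(P),bool)
    for _ in range(4):
        A=np.c_[2*P,np.ones(len(P))];x=np.linalg.lstsq(A[w],(P**2).sum(1)[w],rcond=None)[0];rr=np.sqrt(x[2]+x[:2]@x[:2]);w=abs(np.hypot(*(P-x[:2]).T)-rr)<.8
    c=x[:2]/1000;print(nm,"centre",x[:2].round(2),"r",rr.round(2),w.sum())
    r=np.hypot(X,Y)*1000
    g=rect(f,.009,c);a=np.degrees(np.arctan2(Y,X));print(" mark",*pca((g<330)&(r>(42 if nm=="w3.npz" else 34))&(r<47.2)&(abs(a-29)<14)))
    g=rect(f,ht,c);m=((g>500)&(r<22)).astype(np.uint8);nl,l,st,_=cv2.connectedComponentsWithStats(m)
    for i in range(1,nl):
        if 300<st[i,4]<3000: print(" line",*pca(l==i))
```

```text
wrist.npz centre [1.38 0.05] r 47.54 80
 mark n 1423 c [34.6 20.6] centroid ang 30.8 axis ang 29.1
w3.npz centre [1.55 0.39] r 47.66 88
 mark n 357 c [38.1 22.1] centroid ang 30.1 axis ang 27.6
```

Run:
```python
from h import *
d=np.load("dial.npz");o,D,n=d["o"],d["D"],d["n"]
S=.2;k=np.arange(57,-57.01,-S)/1000;X,Y=np.meshgrid(k,k,indexing="ij");r=np.hypot(X,Y)*1000;a=np.degrees(np.arctan2(Y,X))
for nm,ht,c,a0 in(("wrist.npz",.06,(.00145,.0002),-50),("w3.npz",.05,(.00145,.0002),29)):
    f=dict(np.load(nm))
    q=(o+np.stack([X+c[0],Y+c[1],np.full_like(X,ht)],-1)@D.T)@f["R"].T+f["tvec"].ravel()
    g=cv2.remap(f["img"],(f["cx"]+f["f"]*q[...,0]/q[...,2]).astype(np.float32),(f["cy"]+f["f"]*q[...,1]/q[...,2]).astype(np.float32),cv2.INTER_LINEAR).astype(int).sum(2)
    al=np.radians(a0);t=1000*(X*np.cos(al)+Y*np.sin(al));s=1000*(Y*np.cos(al)-X*np.sin(al))
    m=(g>400)&(t>3)&(t<18)&(abs(s)<5)
    p=np.polyfit(t[m],s[m],1);C=np.array([t[m].mean(),s[m].mean()])
    print(nm,m.sum(),"t range",t[m].min(),t[m].max(),"offset at 0:",p[1].round(2),"slope ang",(a0+np.degrees(np.arctan(p[0]))).round(2),"centroid ang",(a0+np.degrees(np.arctan2(C[1],C[0]))).round(2))
```

```text
wrist.npz 1325 t range 3.0008250494263295 17.99779753221475 offset at 0: -0.23 slope ang -49.22 centroid ang -50.48
w3.npz 1477 t range 3.00974442691821 17.988354106920106 offset at 0: 0.17 slope ang 28.84 centroid ang 29.77
```

The knob is at about 29.2° and the mark at about 29.9°, a difference of under 1°. I'll regrip centred, with a 0.6° touch-up.

drive_tool([
  [-1,0.5,30,0,0,-0.6,0.1],
  [-1,0.5,70,0,0,-0.6,0.1],
  [-1,0.5,95,0,0,-0.6,0.1],
  [-1,0.5,110,0,0,-0.6,0.1],
  [-1,0.5,117,0,0,-0.6,0.1],
  [-1,0.5,119.5,0,0,-0.6,0.1],
  [-1,0.5,119.5,0,0,-0.6,0.5],
  [-1,0.5,119.5,0,0,-0.6,0.8],
  [-1,0.5,119.5,0,0,-0.6,0.9],
  [-1,0.5,119.5,0,0,-0.6,0.9],
  [-1,0.5,119.5,0,0,-0.6,0.9],
], grip_force=45)

```text
t: 10.02
eef_pos: [0.5032, -0.0472, 0.2519]
ee_rot: [2.865, 0.153, 2.118]
force: [-1.1, 1.9, 1.8]
width: 0.0154
```

```bash
python3 st.py
```

```text
t 10.025 grasp dial mm [ 2.4   0.23 40.36] ang 119.47 tilt [0.   0.09 0.  ] F dial [-0.41  1.99  2.02] M [ 0.942  1.216 -0.082] w 0.015395356751436178 q [ 0.32  0.16 -0.8   0.26 -0.32 -1.55]
```

drive_tool([
  [0,0,-1.5,0,0,0,0.9],
  [0,0,-3,0,0,0,0.9],
  [0,0,-4.5,0,0,0,0.9],
  [0,0,-6,0,0,0,0.9],
  [0,0,-7.5,0,0,0,0.9],
  [0,0,-9,0,0,0,0.9],
  [0,0,-10,0,0,0,0.9],
  [0,0,-10.5,0,0,0,0.9],
  [0,0,-10.5,0,0,0,0.9],
])

```text
t: 11.15
eef_pos: [0.5, -0.0474, 0.2617]
ee_rot: [2.865, 0.153, 2.118]
force: [3.8, 3.8, -5.9]
width: 0.0158
```

```bash
python3 st.py
```

```text
t 11.15 grasp dial mm [ 2.33  0.2  50.71] ang 119.47 tilt [0.01 0.07 0.  ] F dial [ 1.94  3.55 -6.86] M [ 1.112  0.113 -0.135] w 0.01577638183324646 q [ 0.32  0.14 -0.78  0.24 -0.35 -1.54]
```

drive_tool([
  [0,0,-0.5,0,0,0,0.9],
  [0,0,-1,0,0,0,0.9],
  [0,0,-1.5,0,0,0,0.9],
  [0,0,-1.5,0,0,0,0.9],
])

```text
t: 11.65
eef_pos: [0.4995, -0.0475, 0.2632]
ee_rot: [2.865, 0.153, 2.119]
force: [4.1, 2.3, -4.7]
width: 0.016
```

drive_tool([
  [0,0,-0.2,0,0,0,0.9],
])

```text
t: 11.78
eef_pos: [0.4995, -0.0475, 0.2633]
ee_rot: [2.865, 0.153, 2.118]
force: [4.1, 3.8, -5.0]
width: 0.0156
```

drive_tool([
  [0,0,-0.5,0,0,0,0.9],
  [0,0,-1,0,0,0,0.9],
  [0,0,-1.5,0,0,0,0.9],
  [0,0,-1.5,0,0,0,0.9],
])

```text
t: 12.28
eef_pos: [0.499, -0.0475, 0.2646]
ee_rot: [2.865, 0.153, 2.119]
force: [6.7, 2.2, -8.2]
width: 0.0159
```

drive_tool([
  [0,0,-0.3,0,0,0,0.9],
  [0,0,-0.6,0,0,0,0.9],
  [0,0,-0.6,0,0,0,0.9],
])

```text
t: 12.65
eef_pos: [0.4989, -0.0475, 0.265]
ee_rot: [2.865, 0.153, 2.118]
force: [7.1, 2.9, -10.0]
width: 0.0156
```

```bash
python3 st.py;python3 st.py
```

```text
t 12.65 grasp dial mm [ 2.28  0.21 54.16] ang 119.47 tilt [ 0.01  0.06 -0.  ] F dial [  3.82   2.47 -11.79] M [ 0.713 -0.618 -0.146] w 0.015613417806947857 q [ 0.32  0.13 -0.78  0.23 -0.36 -1.53]
t 12.65 grasp dial mm [ 2.28  0.21 54.16] ang 119.47 tilt [ 0.01  0.06 -0.  ] F dial [  3.82   2.47 -11.79] M [ 0.713 -0.618 -0.146] w 0.015613417806947857 q [ 0.32  0.13 -0.78  0.23 -0.36 -1.53]
```

drive_tool([
  [0,0,-0.4,0,0,0,0.9],
  [0,0,-0.8,0,0,0,0.9],
  [0,0,-0.8,0,0,0,0.9],
])

```text
t: 13.02
eef_pos: [0.4987, -0.0475, 0.2656]
ee_rot: [2.865, 0.153, 2.119]
force: [9.1, 2.3, -12.9]
width: 0.016
```

```bash
python3 st.py
```

```text
t 13.025 grasp dial mm [ 2.25  0.24 54.75] ang 119.47 tilt [ 0.    0.05 -0.  ] F dial [  4.8    1.82 -15.11] M [ 0.563 -0.94  -0.115] w 0.015952365653853596 q [ 0.32  0.13 -0.78  0.23 -0.36 -1.53]
```

drive_tool([
  [0,0,-0.3,0,0,0,0.9],
  [0,0,-0.6,0,0,0,0.9],
  [0,0,-0.6,0,0,0,0.9],
  [0,0,-0.6,0,0,0,0.9],
])

```text
t: 13.52
eef_pos: [0.4986, -0.0475, 0.266]
ee_rot: [2.865, 0.153, 2.119]
force: [11.3, 1.5, -15.1]
width: 0.0158
```

```bash
python3 st.py
```

```text
t 13.525 grasp dial mm [ 2.23  0.23 55.18] ang 119.47 tilt [0.01 0.04 0.  ] F dial [  6.18   0.9  -17.9 ] M [ 0.361 -1.208 -0.062] w 0.015758070384389276 q [ 0.32  0.13 -0.78  0.23 -0.37 -1.53]
```

drive_tool([
  [0,0,1,0,0,0,0.9],
  [0,0,2,0,0,0,0.9],
  [0,0,3,0,0,0,0.9],
  [0,0,3.4,0,0,0,0.9],
  [0,0,3.4,0,0,0,0.9],
])

```text
t: 14.15
eef_pos: [0.4994, -0.0475, 0.2635]
ee_rot: [2.865, 0.153, 2.119]
force: [2.9, 4.1, -3.3]
width: 0.0157
```

```bash
python3 st.py
```

```text
t 14.15 grasp dial mm [ 2.3   0.15 52.58] ang 119.47 tilt [ 0.01  0.07 -0.  ] F dial [ 1.94  3.96 -4.09] M [ 1.446  0.286 -0.129] w 0.0156830999564096 q [ 0.32  0.14 -0.78  0.24 -0.36 -1.53]
```

Lightly loaded now, about 4 N of pull. I'll release and retreat.

drive_tool([
  [0,0,0.6,0,0,0,0.9],
  [0,0,0.6,0,0,0,0.5],
  [0,0,0.6,0,0,0,0.1],
  [0,0,0.6,0,0,0,0.1],
  [0,0,-15,0,0,0,0.1],
  [0,0,-40,0,0,0,0.1],
  [0,0,-75,0,0,0,0.1],
  [0,0,-110,0,0,0,0.1],
  [0,0,-110,0,0,0,0.1],
  [0,0,-110,0,0,0,0.1],
])

```text
t: 15.4
eef_pos: [0.4649, -0.0496, 0.3675]
ee_rot: [2.866, 0.153, 2.118]
force: [0.3, 0.0, 0.1]
width: 0.0393
```

```bash
python3 st.py
python3 - <<'E'
from h import *
d=np.load("dial.npz");o,D,n=d["o"],d["D"],d["n"]
f=grab('wrist');w=(cloud(f)-o)@D
r=np.hypot(w[...,0]-.0015,w[...,1]);b=(r<.03)&(w[...,2]>.04)&(w[...,2]<.08);print("top h",np.median(w[b][:,2])*1000,b.sum())
f3=dict(np.load("w3.npz"));w3=(cloud(f3)-o)@D;b3=(np.hypot(w3[...,0]-.0015,w3[...,1])<.03)&(w3[...,2]>.04)&(w3[...,2]<.08);print("before",np.median(w3[b3][:,2])*1000)
k=np.arange(57,-57.01,-.3)/1000;X,Y=np.meshgrid(k,k,indexing="ij");out=[]
for h in(.009,.062):
    q=(o+np.stack([X,Y,np.full_like(X,h)],-1)@D.T)@f["R"].T+f["tvec"].ravel()
    out.append(cv2.remap(f["img"],(f["cx"]+f["f"]*q[...,0]/q[...,2]).astype(np.float32),(f["cy"]+f["f"]*q[...,1]/q[...,2]).astype(np.float32),cv2.INTER_CUBIC))
cv2.imwrite("pics/i.png",np.hstack(out)[:,:,::-1])
E
```

```text
t 15.4 grasp dial mm [ 1.5000e+00 -4.0000e-02  1.6217e+02] ang 119.45 tilt [ 0.02  0.03 -0.  ] F dial [0.28 0.03 0.  ] M [ 0.09   1.04  -0.034] w 0.03932121957034236 q [ 0.35 -0.06 -0.67  0.15 -0.67 -1.46]
top h 61.14892313455632 1182
before 49.91134464564923
```

View pics/i.png

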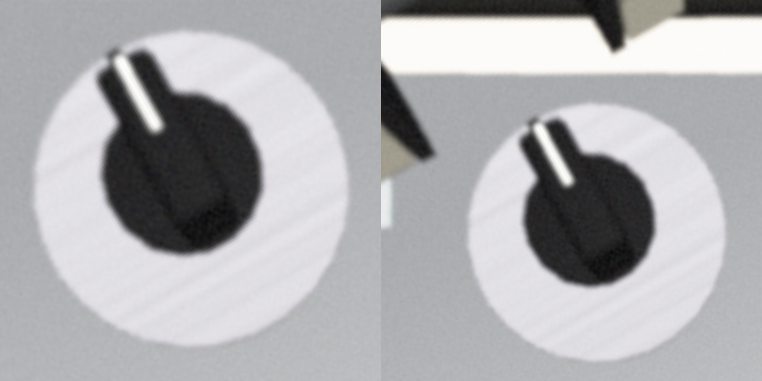

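The pointer still lines up with the mark end at (114, 52), which hasn't moved. The knob is about 11 mm further out than when pressed in, and the gripper is clear. I'll hand it in.

```bash
python3 -c "
from station import *
print(job_done())"
```

```text
the job is handed in; nothing more can be done
None
```

The knob is now set at the mark and pulled out after a tug at its outer stop. I handed the job in at about 15.4 s of the 48 s allowed, with the gripper clear of everything.

- **Press:** I pushed the knob in until it met its inner stop; the highest reading was about 11.6 N.
- **Turn:** I turned it about 79° anticlockwise, let go and backed off to check it. The pointer was at about 29.2° and the mark at about 29.9°, so I turned it another 0.6° while regripping.
- **Pull and tug:** It slid at about 6–7 N and met its outer stop roughly 12 mm out. I tugged to 17.9 N there, eased off and released.

**Last checks:**
- **Height:** The depth camera puts the knob top at 61.1 mm, against 49.9 mm when in, so it is about 11 mm out. That is a little less than the 12 mm estimated from the gripper's travel, but beyond the 9 mm that counts as out.
- **Pointer:** It still lines up with the mark, by eye in the last picture.
- **Ring:** The mark was in the same place in the last picture as before the pull.
- **Mark angle:** Individual estimates ranged from about 28° to 31°, so the alignment is only certain to about 1°.
- **Locking:** I did not test that the knob had locked; I relied on the tug force being within 12–24 N.

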